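Draw the battery cassette from its charging dock

TASK

Lift the orange guard off the charging dock by its black rib and set it, lengthways, on the narrow raised stand so that it rests there level and on its own. Then pinch the two blue side catches of the yellow battery cassette together and draw it up out of the dock. Finish while still holding it there by the pinched catches, upright and still, with its underside at least 10 cm above the bench and clear of the dock, guard and stand; leave the other things on the bench where they are.

Things in the scene. Friction and masses are not known exactly. Their poses are not given: they have to be found in the camera images.
- dock: Charging dock fixed to the bench, left or right of the robot's middle: black foot 150 x 120 x 10 mm, grey block 130 (x) x 100 (y) mm, rim 70 mm above the bench. Origin: centre of its underside; z up, x along its long side, turned up to 0.6 rad. Its well, 97 (x) x 65 (y) mm, floor 10 mm above the bench, holds the cassette; ledges in the well's long walls hook the catches.
- guard: Loose arched guard, orange, 0.12 kg, over the cassette on the dock's rim, lined up within 4 mm and 0.03 rad: top plate 124 (x) x 84 (y) x 5 mm on end walls 5 mm thick at its x ends (114 mm clear between), open at the y sides. Origin: centre, level with the walls' feet (70 mm above the bench on the dock); plate 40 to 45 mm above it. On the stand the plate lies on the bar, walls past its ends.
- guard_rib (a point): Point in the guard's black grip rib, 66 mm above the guard's origin, 9 mm below the rib's top. The rib stands on the middle of the plate: 60 mm long (guard x), 14 mm thick (guard y), 30 mm high (45 to 75 mm above the guard's origin). Grip it across its thickness from above.
- stand: Narrow raised stand fixed to the bench on the other side from the dock: dark steel foot 110 (x) x 90 (y) x 12 mm, upright web, and a cork-brown bar 80 mm long (x), 32 mm wide (y), flat top 90 mm above the bench. Origin: centre of its underside; x along the bar (either way round is the same). Guard in place: guard x along stand x, guard origin 50 mm above the stand's.
- stand_top (a point): Centre of the top face of the stand's bar, 90 mm above the bench.
- cassette: Yellow battery cassette, about 0.4 kg, in the dock's well with 1.5 mm play, axes along the dock's. Origin: centre of its underside (10 mm above the bench when seated). Lower body 92 (x) x 62 (y) x 60 mm high, top level with the dock's rim; a tower 36 x 36 mm rises in the middle to 92 mm, with a blue catch on its +y and -y sides. Comes straight up only while both catches are pinched in.
- catch_left_pad (a point): Middle of the outer face of the blue catch on the cassette's +y side, 79 mm above its origin, 31 mm from its middle. The plate, 32 mm wide (x), stands from the rim (60 mm) to 92 mm above the cassette's origin. Pinch both from above along cassette y: 62 mm over both sprung out, 48 mm fully in; free space outside them above the rim. Gripping them carries the cassette.
- catch_right_pad (a point): The same on the cassette's -y side.
- catch_left (a joint): Travel of the left (+y) catch, m: 0 sprung out (hooked under the dock's ledge), 0.007 fully pinched in. Spring 6 N at rest to 10 N fully in. The hook is free of the ledge from about 0.0045.
- catch_right (a joint): The same for the right (-y) catch.
- motor: Bystander, leave it: small geared motor lying flat: steel can and yellow gearbox, 85 x 25 x 25 mm with shaft. Origin under the middle.
- screwdriver: Bystander, leave it: screwdriver lying flat.
- parts_carton: Bystander, leave it: plain cardboard carton 90 x 60 x 80 mm high, origin under its middle.
- glue_bottle: Bystander, leave it: white bottle with red cap, 50 mm across, 130 mm high, origin under its middle.
- yellow_case: Bystander, leave it: closed yellow plastic case 140 x 100 x 45 mm, origin under its middle.
- controller_board: Bystander, leave it: blue controller board 75 x 55 mm, 17 mm high, origin under its middle.
There are look-alikes about, which are no part of the job. Several things have the shape of the guard; the one meant has the colours described above.

How it is judged (in metres and radians):
On the way, in this order (a step that is already met when the one before it is completed fails the run):
1. the guard rests on the stand's bar, level and lengthways, let go, with the cassette still in the dock (x of guard in the frame of stand between -0.02 and 0.02 m and y of guard in the frame of stand between -0.016 and 0.016 m and z of guard in the frame of stand between 0.047 and 0.053 m and angle between guard's own z axis and vertical below 0.1 rad and angle between the x axis of guard and the x axis of stand, either way round below 0.3 rad and linear speed of guard below 0.03 m/s and contact force between the fingers and guard below 0.1 N and height (world z) of cassette below 0.02 m), for 0.3 s.
2. both catches are pinched in (value of joint each of catch_left, catch_right above 0.005 m), for 0.1 s.
At the end, for the whole second after the job is handed in: Guard at rest on the stand: within 20 mm along, 16 mm across and 3 mm in height, tilt < 0.1, yaw within 0.3 rad. Cassette held in the fingers (> 5 N), both catches in > 5 mm, underside > 100 mm up, tilt < 0.2 rad, < 0.03 m/s, clear of dock, guard and stand (< 0.2 N) (all of step 2 and x of guard in the frame of stand between -0.02 and 0.02 m and y of guard in the frame of stand between -0.016 and 0.016 m and z of guard in the frame of stand between 0.047 and 0.053 m and angle between guard's own z axis and vertical below 0.1 rad and angle between the x axis of guard and the x axis of stand, either way round below 0.3 rad and linear speed of each of guard, cassette below 0.03 m/s and height (world z) of cassette above 0.1 m and angle between cassette's own z axis and vertical below 0.2 rad and contact force between the fingers and cassette above 5 N and contact force between cassette and dock below 0.2 N and contact force between cassette and guard below 0.2 N and contact force between cassette and stand below 0.2 N); the arm keeps its last pose, push and grip.
It fails at once if a bystander is moved by more than 25 mm (distance of any of motor, screwdriver, parts_carton, glue_bottle, yellow_case, controller_board from where it was at the start of the episode above 0.025 m).
It also fails if it takes over 53 s, if anything falls off the work surface, if the arm or the gripper's body presses on something with over 40 N, if the wrist force passes 120 N, or if a joint passes its speed limit or range.

ROBOT

A 6-joint arm with a two-finger parallel gripper is mounted at the origin on the work surface. World frame = base frame: x ahead of the robot, y to its left, z up, the work surface at z = 0. Lengths are in mm, angles in rad, forces in N, time in s.
With the tool pointing down it reaches from about 325 to 900 mm from the base axis. Payload 6.1 kg.
Tool frame: the origin (TCP) lies midway between the tips of the shut fingers; the grasp point (between the pads) lies 19 mm behind it; z points along the fingers, y is the line along which they close (so a half turn about z gives the same grasp; the last joint's range is limited). The gripper opens to 87 mm and grips with 3 to 60 N. Pads are 19 mm wide; open, the fingers measure 117 mm over their backs; the gripper's body (75 mm by 190 mm) begins 51 mm behind the grasp point.
Start: joints at [1.128, 0.22, 1.526, -0, 1.395, -0.126], TCP at [194.703, 593.891, 222.538] pointing down, gripper open.
Joint ranges: [-2.98, 2.98], [-0.91, 2.08], [0.09, 2.57], [-1.24, 4.39], [0.2, 2.65], [-2.68, 2.68]. Speed limits (rad/s): [2.57, 2.57, 3.01, 3.14, 3.14, 3.14].

INTERFACE

Orientations are given as a unit quaternion [x, y, z, w].
In Python, from plant import r gives the robot as it stands.
- The arm moves only by the tool drive_tool, never from a script. Its argument "deltas" is a list that holds one entry, the list of rows, each a list of 7 numbers: the finger opening in mm, from 0 to 87, then the shift along the world's x, y, z in mm, then the turn, a rotation vector about the world's x, y, z in degrees. In form: [[[gripper, x, y, z, ax, ay, az], ...]]. A call has 1 to 8 rows; each row is the pose to reach, as a shift and turn from the pose commanded when the call began; what a row does not reach only later rows make up. A row lasts 1/12 s, in which the tool goes at most 41.7 mm and 7.16 degrees, less where a joint would pass 70% of its speed; a pose out of reach is approached as far as the arm can. A call with a gripper value outside its range is refused whole. The fingers move at their own pace and stop on an object; "squeeze" is the grip in N (left out, the last holds). Time passes only in rows, so rows that repeat a pose let the fingers close. It gives the time, the measured TCP pose, the force, the opening and the grip force at its end, in the units of the state.
- r.read_state(): the state, without advancing time (a new reading comes with each control period).
- r.get_image(name): name is "scene" or "top" or "wrist"; returns a dict with "frame" (400x640x3 uint8, red, green, blue), "K" (3x3 intrinsics, pixels), "D" ([k1, k2, p1, p2, k3] as OpenCV has them; the pictures are not rectified), "T" (4x4, takes a point from camera to world coordinates). Camera axes: x right, y down, z forward; pixel columns grow to the right and rows downward; lengths in mm; the calibration is good to about 2 mm. A picture is of the moment at which its call begins. There is no depth.
- r.sign_off(): hands the job in; it is judged then, once.
Trained networks look in a picture, given as the dict that the camera call returned (one of the last four; its "shot" number tells which), for a name from the list of things; names that differ only in an ending like _2 or _b are one class to them, and where a whole thing is asked for, a point or a joint stands for the part that bears it (a point fixed in the world has none). Each returns a list of dicts, best first, with "score" (0 to 1); they miss things now and then, are a little off and sometimes report something else, mostly with a low value. They report only what shows in the picture. A call takes as long as a camera call. They do not tell look-alikes from the thing itself.
- r.cut_out(picture, label): "region" (400x640 bool, what is visible of it) and "box" ([left, top, right, bottom] in pixels, round what is visible of it).
The state is a dict: "t": time; "joint_pos": joint angles; "qvel": joint speeds; "joint_efforts": joint torques, N m; "tcp_pos": TCP position; "tcp_rot": TCP orientation; "contact_force": force on the tool from outside, world axes, zero at the start; "wrist_torque": the same for the moment, N m; "gripper_width": opening from 0.0 (shut) to 1.0 (fully open); "grip_force": force on a finger pad.
Only numpy, scipy, OpenCV 4.12 (cv2) and the standard library are available. Lean on these libraries where they do the work, as an engineer would, in place of code of your own. Each camera call takes 0.05 s, during which the arm holds its last target. There are 200 camera calls.

## Working session

There is one attempt and no reset: what is moved stays moved. The work goes in short steps, Python scripts to look and compute and a tool call to move; the robot and the scene stay as the last step left them, time stands still between calls to the robot, and variables do not carry over. Pictures are saved under pics/ and viewed, at most 10 in all, crops included, and the job is handed in when it is done.

Besides the shell and the picture viewer there is one more tool, called as name([rows], argument=value, ...), one row to a line, values as JSON. drive_tool: Moves the arm, as the interface text tells. Its arguments: {"type":"object","properties":{"deltas":{"type":"array","items":{"type":"array","items":{"type":"array","items":{"type":"number"}}}},"squeeze":{"type":"number"}},"required":["deltas"]}

```bash
mkdir -p pics; cat > h.py <<'E'
import numpy as np, cv2, pickle
from plant import r
def shot(name,fn=None):
    p=r.get_image(name)
    if fn: cv2.imwrite('pics/'+fn,p['frame'][:,:,::-1])
    return p
def ray(p,uv):
    u=cv2.undistortPoints(np.array([[uv]],float),np.array(p['K'],float),np.array(p['D'],float))[0,0]
    T=np.array(p['T']); return T[:3,3],T[:3,:3]@np.array([u[0],u[1],1.])
def onz(p,uv,z):
    o,d=ray(p,uv); return o+d*(z-o[2])/d[2]
def proj(p,P):
    T=np.linalg.inv(np.array(p['T'])); P=np.atleast_2d(np.array(P,float))
    q=P@T[:3,:3].T+T[:3,3]
    return cv2.projectPoints(q,np.zeros(3),np.zeros(3),np.array(p['K'],float),np.array(p['D'],float))[0][:,0]
E
python3 - <<'E'
from h import *
for n in ['scene','top']:
    p=shot(n,n+'1.png')
    print(n,np.round(p['T'],2).tolist(),np.round(p['K'],1).tolist())
    for l in ['dock','guard','stand','cassette','motor','screwdriver','parts_carton','glue_bottle','yellow_case','controller_board']:
        for d in r.cut_out(p,l):
            m=d['region']; ys,xs=np.nonzero(m)
            if d['score']>.2: print(l,round(d['score'],2),np.round(d['box']),m.sum(),p['frame'][m].mean(0).round(), np.round(onz(p,(xs.mean(),ys.mean()),80)))
print(r.read_state())
E
```

```text
scene [[-0.83, 0.36, -0.42, 1168.58], [0.55, 0.52, -0.65, 973.61], [-0.02, -0.77, -0.63, 1058.52], [0.0, 0.0, 0.0, 1.0]] [[471.4, 0.0, 315.0], [0.0, 471.4, 199.1], [0.0, 0.0, 1.0]]
dock 0.93 [273. 178. 323. 212.] 948 [57. 53. 49.] [553. -76.  80.]
guard 0.85 [324. 160. 360. 182.] 507 [47. 88. 48.] [ 348. -135.   80.]
guard 0.69 [213. 190. 255. 213.] 663 [51. 99. 91.] [ 733. -185.   80.]
guard 0.67 [277. 161. 318. 197.] 746 [135.  80.  42.] [ 498. -184.   80.]
guard 0.58 [356. 197. 395. 218.] 649 [53. 94. 53.] [368. 110.  80.]
guard 0.41 [315. 243. 359. 285.] 1178 [82. 71. 61.] [622. 241.  80.]
stand 0.97 [314. 242. 361. 283.] 1204 [83. 72. 61.] [621. 241.  80.]
stand 0.35 [236. 139. 281. 174.] 825 [152. 127.  56.] [ 545. -362.   80.]
cassette 0.63 [290. 175. 311. 192.] 173 [74. 62. 46.] [ 518. -131.   80.]
motor 0.78 [312. 212. 338. 224.] 219 [128. 113.  80.] [546.  68.  80.]
screwdriver 0.84 [402. 266. 456. 304.] 341 [143.  66.  54.] [436. 453.  80.]
screwdriver 0.25 [317. 241. 360. 285.] 1198 [82. 72. 61.] [622. 241.  80.]
parts_carton 0.77 [252. 237. 289. 279.] 1059 [119.  92.  65
[... 1453 characters left out ...]
90602e+00,  2.20398446e-01,  1.52648824e+00,  1.80312144e-05,
        1.39472474e+00, -1.26107341e-01]), 'qvel': array([-1.08367513e-03,  2.36901321e-03,  8.09738626e-05,  2.80304801e-04,
        9.42001354e-04,  7.31145576e-04]), 'joint_efforts': array([-1.12417706e-04, -4.94550812e+01, -3.87729621e+01,  7.00712367e-02,
        4.63005959e-02, -1.06291573e-06]), 'tcp_pos': array([194.692681  , 593.89240088, 222.54483845]), 'tcp_rot': array([ 1.57731591e-01,  9.87482023e-01, -6.51582351e-06, -1.11533827e-05]), 'contact_force': array([ 0.26167046, -0.17171934, -0.53704015]), 'wrist_torque': array([ 0.01287874, -0.02667375,  0.01897797]), 'grip_force': 0.0, 'gripper_width': 0.9988888037663315}
```

```bash
python3 - <<'E'
import cv2
a=cv2.imread('pics/top1.png')[100:320,160:480]; b=cv2.imread('pics/scene1.png')[130:300,200:420]
cv2.imwrite('pics/top1c.png',cv2.resize(a,None,fx=2.5,fy=2.5,interpolation=cv2.INTER_CUBIC))
cv2.imwrite('pics/scene1c.png',cv2.resize(b,None,fx=3.5,fy=3.5,interpolation=cv2.INTER_CUBIC))
E
```

```text
(no output)
```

View pics/top1c.png

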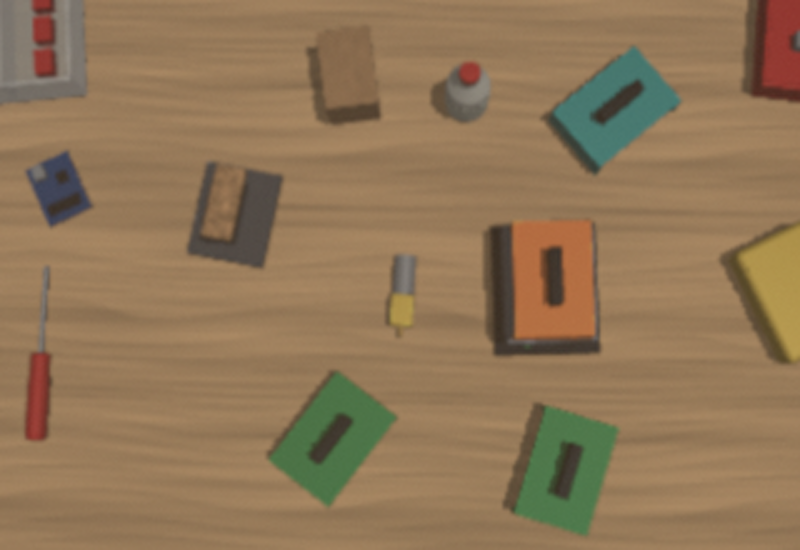

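View pics/scene1c.png

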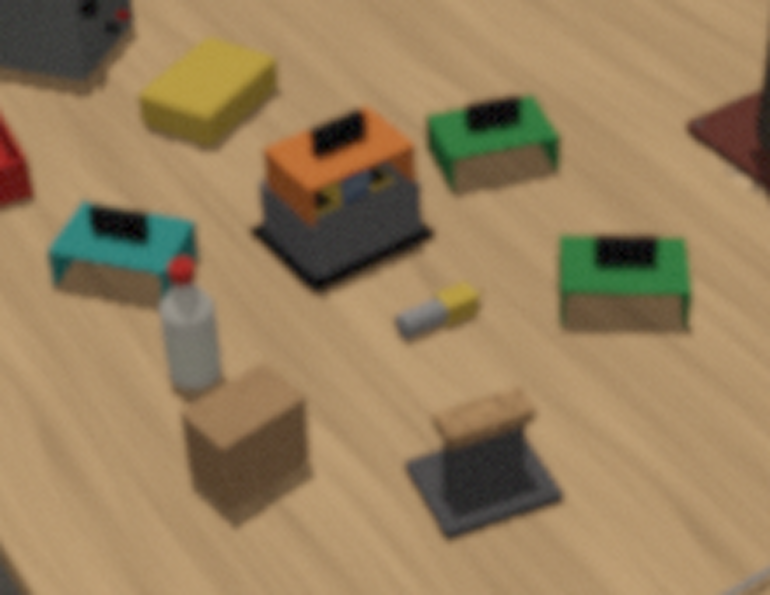

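The guard-shaped things in the top picture are green (293,275), green (387,289), teal (406,142) and orange (382,212). Only the orange one fits: it has the black rib and sits on the grey dock, with yellow and blue showing beneath it. Both enlarged crops confirm this. The cork bar of the stand is at about (249,181).

```bash
cat >> h.py <<'E'
def rect(p,mask,z):
    mask=cv2.morphologyEx(mask.astype(np.uint8),cv2.MORPH_OPEN,np.ones((2,2)))
    n,l,s,c=cv2.connectedComponentsWithStats(mask); i=1+np.argmax(s[1:,4])
    ys,xs=np.nonzero(l==i); P=np.array([onz(p,(x,y),z)[:2] for x,y in zip(xs,ys)],np.float32)
    (c,(w,h),a)=cv2.minAreaRect(P)
    if w<h: w,h,a=h,w,a+90
    return np.round(c,1),round(w,1),round(h,1),round((a+90)%180-90,1)   # long-axis yaw deg
def hsv(p): return cv2.cvtColor(p['frame'],cv2.COLOR_RGB2HSV).astype(int)
def win(m,x0,y0,x1,y1):
    o=np.zeros_like(m); o[y0:y1,x0:x1]=m[y0:y1,x0:x1]; return o
E
python3 - <<'E'
from h import *
p=shot('top'); H=hsv(p)
a,b,c=210,0,0
for q in [(370,200),(248,180),(382,210),(260,190),(262,175),(300,200)]: print(q,H[q[1],q[0]])
print('guard',rect(p,win((H[...,0]<14)&(H[...,1]>140)&(H[...,2]>120),345,180,405,245),115))
print('rib',rect(p,win(H[...,2]<70,372,195,392,228),145))
print('bar',rect(p,win((H[...,1]>70)&(H[...,2]>60),238,164,260,198),90))
E
```

```text
(370, 200) [ 11 160 180]
(248, 180) [ 15 114 139]
(382, 210) [14 73 66]
(260, 190) [14 40 83]
(262, 175) [14 40 83]
(300, 200) [ 16 107 162]
guard (array([ 508. , -158.8]), 122.7, 82.7, 1.6)
rib (array([ 507.1, -156.4]), 52.0, 10.4, -0.1)
bar (array([592.5, 194.9]), 93.9, 39.1, -10.5)
```

drive_tool([
  [[87, 23, -30, 6, 0, 0, 2], [87, 46, -60, 12, 0, 0, 4], [87, 69, -90, 18, 0, 0, 6], [87, 92, -120, 24, 0, 0, 8], [87, 115, -150, 30, 0, 0, 10], [87, 138, -180, 36, 0, 0, 12], [87, 161, -210, 42, 0, 0, 14], [87, 184, -240, 48, 0, 0, 16]],
], squeeze=40)

```text
t: 1.82
tcp_pos: [379.5, 352.4, 271.1]
tcp_rot: [0.018, 1.0, 0.0, 0.0]
contact_force: [1.2, -0.2, 0.3]
gripper_width: 1.0
grip_force: 0.0
```

drive_tool([
  [[87, 23, -30, 6, 0, 0, 0], [87, 46, -60, 12, 0, 0, 0], [87, 69, -90, 18, 0, 0, 0], [87, 92, -120, 24, 0, 0, 0], [87, 115, -150, 28, 0, 0, 0], [87, 121, -159, 30, 0, 0, 0], [87, 121, -159, 30, 0, 0, 0]],
])

```text
t: 2.4
tcp_pos: [501.4, 192.4, 301.1]
tcp_rot: [0.021, 1.0, -0.0, 0.001]
contact_force: [-0.7, 0.3, 0.4]
gripper_width: 1.004
grip_force: 0.0
```

```bash
python3 - <<'E'
from h import *
p=shot('wrist','w1.png'); s=r.read_state(); print(s['t'],s['tcp_pos'],s['tcp_rot'],s['joint_pos'])
print(np.round(p['T'],2).tolist()); print(proj(p,[[592,195,90],[508,-158,115]]))
E
```

```text
2.45 [500.27759149 193.94612477 300.64199845] [2.02091306e-02 9.99795758e-01 1.81966118e-04 4.02512409e-06] [ 2.22592593e-01 -3.34320633e-02  1.65323271e+00  3.51745753e-04
  1.52169669e+00 -1.30779997e+00]
[[0.04, 0.96, 0.29, 420.14], [1.0, -0.04, -0.01, 194.79], [-0.0, 0.29, -0.96, 464.51], [0.0, 0.0, 0.0, 1.0]]
[[324.37825225 249.03370842]
 [ 15.20881867 202.37205294]]
```

View pics/w1.png

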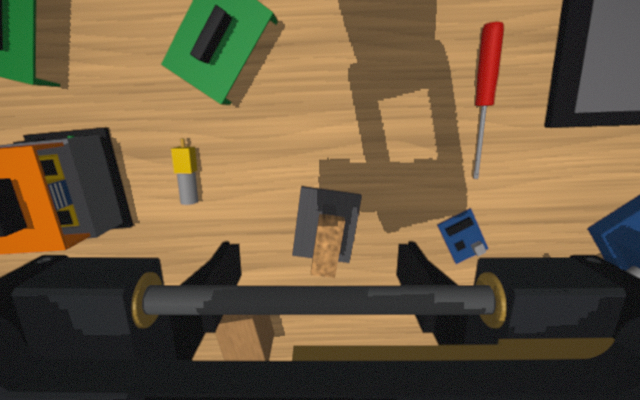

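```bash
python3 - <<'E'
from h import *
a=cv2.imread('pics/w1.png')[180:285,285:370]
cv2.imwrite('pics/w1c.png',cv2.resize(a,None,fx=5.5,fy=5.5,interpolation=cv2.INTER_CUBIC))
E
```

```text
(no output)
```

View pics/w1c.png

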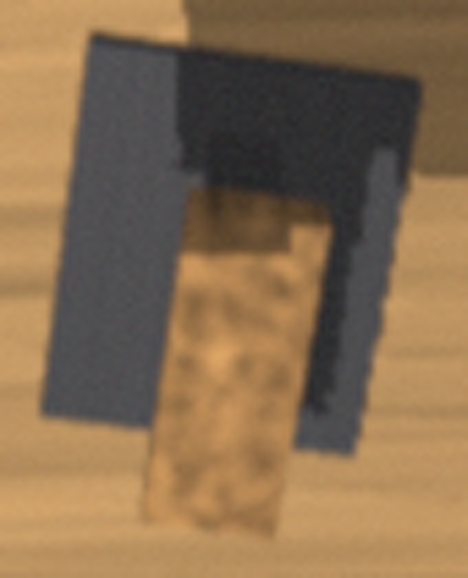

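```bash
cat > est.py <<'E'
from h import *
import sys
E
python3 - <<'E'
from h import *
# camera saved pose: same arm pose, retake
p=shot('wrist'); 
g=lambda c,z:np.array([onz(p,(285+(x+.5)/5.5-.5,180+(y+.5)/5.5-.5),z)[:2] for x,y in c])
b=g([(145,520),(275,537),(332,215),(192,187)],90); f=g([(92,35),(420,85),(355,455),(42,415)],12)
for n,q in(('bar',b),('foot',f)):
    print(n,q.round(1).tolist(),q.mean(0).round(1),cv2.minAreaRect(q.astype(np.float32)))
    print([np.linalg.norm(q[i]-q[(i+1)%4]).round(1) for i in range(4)],[np.degrees(np.arctan2(*(q[i]-q[(i+1)%4])[::-1])).round(1) for i in range(4)])
H=hsv(p); o=(H[...,0]<14)&(H[...,1]>180)&(H[...,2]>150); ys,xs=np.nonzero(o); print(xs.max(),ys.min(),ys.max())
E
```

```text
bar [[625.2, 178.2], [631.0, 208.8], [550.7, 223.6], [542.8, 192.6]] [587.4 200.8] ((586.9075927734375, 200.6697998046875), (31.945537567138672, 83.74508666992188), 79.53781127929688)
[np.float64(31.1), np.float64(81.6), np.float64(32.0), np.float64(83.6)] [np.float64(-100.7), np.float64(-10.5), np.float64(75.8), np.float64(170.1)]
foot [[525.6, 167.3], [542.7, 253.2], [650.1, 234.6], [634.1, 147.2]] [588.1 200.6] ((587.9830932617188, 200.95005798339844), (88.9258041381836, 110.3392105102539), 79.48731231689453)
[np.float64(87.6), np.float64(109.0), np.float64(88.9), np.float64(110.3)] [np.float64(-101.2), np.float64(170.2), np.float64(79.6), np.float64(-10.5)]
501 24 254
```

drive_tool([
  [[87, -5, -40, 0, 0, 0, 0], [87, -10, -80, 0, 0, 0, 1], [87, -15, -120, 0, 0, 0, 1], [87, -20, -160, 0, 0, 0, 2], [87, -25, -200, 0, 0, 0, 2], [87, -30, -240, 0, 0, 0, 3], [87, -35, -280, 0, 0, 0, 4], [87, -40, -320, 0, 0, 0, 4]],
])

```text
t: 3.17
tcp_pos: [459.1, -124.9, 300.5]
tcp_rot: [-0.018, 1.0, 0.0, 0.0]
contact_force: [1.8, 0.3, 0.1]
gripper_width: 1.003
grip_force: 0.0
```

drive_tool([
  [[87, -5, -32, 0, 0, 0, 0], [87, -10, -32, 0, 0, 0, 0], [87, -10, -32, 0, 0, 0, 0]],
])

```text
t: 3.42
tcp_pos: [449.0, -156.8, 300.2]
tcp_rot: [-0.015, 1.0, 0.001, -0.0]
contact_force: [0.4, 0.7, -0.2]
gripper_width: 0.999
grip_force: 0.0
```

```bash
python3 - <<'E'
from h import *
p=shot('wrist','w2.png'); s=r.read_state(); print(s['t'],s['tcp_pos'],s['tcp_rot'],s['joint_pos'])
H=hsv(p); o=(H[...,0]<14)&(H[...,1]>180)&(H[...,2]>120); print('guard',rect(p,o,115))
q=proj(p,[508,-158.5,145])[0].astype(int); print(q, H[q[1],q[0]])
print('rib',rect(p,win((H[...,2]<70),q[0]-60,q[1]-80,q[0]+60,min(q[1]+80,240)),145))
E
```

```text
3.4667 [ 449.51711433 -155.84315262  300.24121967] [-1.61499347e-02  9.99869390e-01  6.06010578e-04 -1.26374032e-04] [-5.00370021e-01 -1.85506260e-01  1.79350576e+00  9.29697898e-04
  1.53441151e+00 -2.10350183e+00]Traceback (most recent call last):
  File "<stdin>", line 3, in <module>
  File "h.py", line 18, in rect
    n,l,s,c=cv2.connectedComponentsWithStats(mask); i=1+np.argmax(s[1:,4])
                                                        ~~~~~~~~~^^^^^^^^^
    return _wrapfunc(a, 'argmax', axis=axis, out=out, **kwds)
    return bound(*args, **kwds)
ValueError: attempt to get argmax of an empty sequence
```

View pics/w2.png

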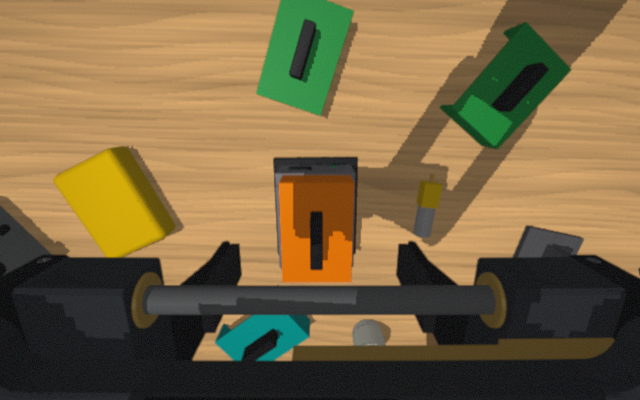

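```bash
python3 - <<'E'
from h import *
p=shot('wrist'); H=hsv(p); print(H[200,300],H[240,316])
o=win((H[...,0]<16)&(H[...,1]>200)&(H[...,2]>100),260,165,370,284); print('guard',rect(p,o,115))
print('rib',rect(p,win((H[...,2]<70),304,205,330,276),145))
print(proj(p,[[508,-158.5,145]]), [onz(p,c,145).round(1).tolist() for c in[(316,212),(316.5,269)]])
E
```

```text
[ 15 234 131] [135  39  26]
guard (array([ 505.2, -157.3]), 130.3, 83.3, 1.8)
rib (array([ 504.5, -157.4]), 64.9, 12.8, 2.0)
[[314.95104877 243.80293263]] [[472.1, -158.4, 145.0], [538.1, -155.9, 145.0]]
```

drive_tool([
  [[70, 20, 0, -30, 0, 0, 0], [60, 40, 0, -60, 0, 0, 0], [60, 57.5, 0, -90, 0, 0, 0], [60, 57.5, 0, -120, 0, 0, 0], [60, 57.5, 0, -145, 0, 0, 0], [60, 57.5, 0, -165, 0, 0, 0], [60, 57.5, 0, -179, 0, 0, 0], [60, 57.5, 0, -179, 0, 0, 0]],
])

```text
t: 4.18
tcp_pos: [505.3, -153.4, 117.7]
tcp_rot: [-0.018, 1.0, 0.002, -0.003]
contact_force: [-0.8, 0.4, -0.7]
gripper_width: 0.692
grip_force: 0.0
```

drive_tool([
  [[0, 0, 0, 0, 0, 0, 0], [0, 0, 0, 0, 0, 0, 0], [0, 0, 0, 0, 0, 0, 0], [0, 0, 0, 0, 0, 0, 0], [0, 0, 0, 0, 0, 0, 0], [0, 0, 0, 0, 0, 0, 0]],
])

```text
t: 4.68
tcp_pos: [507.6, -157.3, 122.3]
tcp_rot: [-0.016, 1.0, -0.0, 0.001]
contact_force: [0.1, 0.1, 0.1]
gripper_width: 0.321
grip_force: 0.0
```

drive_tool([
  [[0, 0, 0, 0, 0, 0, 0], [0, 0, 0, 0, 0, 0, 0], [0, 0, 0, 0, 0, 0, 0], [0, 0, 0, 0, 0, 0, 0], [0, 0, 0, 0, 0, 0, 0], [0, 0, 0, 0, 0, 0, 0]],
])

```text
t: 5.18
tcp_pos: [507.2, -157.3, 121.6]
tcp_rot: [-0.016, 1.0, -0.0, -0.0]
contact_force: [-1.0, -0.7, 1.4]
gripper_width: 0.162
grip_force: 40.0
```

drive_tool([
  [[0, 0, 0, 5, 0, 0, 0], [0, 0, 0, 15, 0, 0, 0], [0, 0, 0, 30, 0, 0, 0], [0, 0, 0, 50, 0, 0, 0], [0, 0, 0, 70, 0, 0, 0], [0, 0, 0, 85, 0, 0, 0], [0, 0, 0, 90, 0, 0, 0], [0, 0, 0, 90, 0, 0, 0]],
])

```text
t: 5.85
tcp_pos: [508.3, -157.5, 213.8]
tcp_rot: [-0.016, 1.0, -0.001, 0.002]
contact_force: [-0.2, 0.6, -1.9]
gripper_width: 0.16
grip_force: 40.0
```

drive_tool([
  [[0, 5, 20, 0, 0, 0, -1], [0, 10, 45, 0, 0, 0, -2], [0, 17, 75, 0, 0, 0, -3], [0, 24, 105, 0, 0, 0, -4], [0, 31, 135, 0, 0, 0, -5], [0, 38, 165, 0, 0, 0, -6], [0, 45, 195, 0, 0, 0, -7], [0, 52, 225, 0, 0, 0, -8]],
])

```text
t: 6.52
tcp_pos: [558.5, 69.5, 210.0]
tcp_rot: [0.054, 0.999, -0.0, -0.001]
contact_force: [0.7, -0.6, -1.4]
gripper_width: 0.158
grip_force: 40.0
```

drive_tool([
  [[0, 7, 30, 0, 0, 0, -1], [0, 14, 60, 0, 0, 0, -2], [0, 20, 90, 0, 0, 0, -3], [0, 25, 115, 0, 0, 0, -4], [0, 28, 130, 0, 0, 0, -4], [0, 28.5, 133, 0, 0, 0, -4], [0, 28.5, 133, 0, 0, 0, -4], [0, 28.5, 133, 0, 0, 0, -4]],
])

```text
t: 7.18
tcp_pos: [587.3, 199.8, 210.8]
tcp_rot: [0.088, 0.996, -0.001, -0.001]
contact_force: [-0.4, 0.1, -0.8]
gripper_width: 0.16
grip_force: 40.0
```

```bash
python3 - <<'E'
from h import *
p=shot('scene'); shot('wrist','w3.png'); s=r.read_state(); print(s['t'],s['tcp_pos'],s['tcp_rot'],s['contact_force'],s['gripper_width'])
P=[[588+dx,200.7+dy,90] for dx in(-45,45) for dy in (-20,20)]; q=proj(p,P+[[588,200.7,200]]); print(q.round())
a=p['frame'][140:320,230:450,::-1]; cv2.imwrite('pics/s3.png',cv2.resize(a,None,fx=3.3,fy=3.3,interpolation=cv2.INTER_CUBIC))
E
```

```text
7.2833 [587.6240486  199.40010832 211.32343916] [ 8.90907791e-02  9.96023442e-01 -3.13366641e-04 -1.96356120e-04] [ 0.16895348 -0.31752195 -1.43863156] 0.1645225859889571
[[347. 237.]
 [356. 245.]
 [322. 250.]
 [330. 258.]
 [340. 219.]]
```

View pics/s3.png

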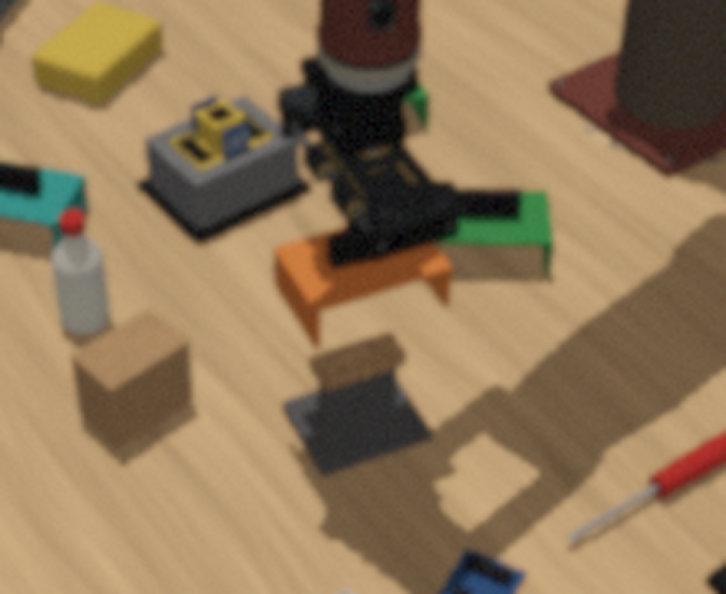

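The guard hangs level in the grip at about (366,250) in the crop, above the stand. The cassette stayed in the dock, so I'll lower the guard.

drive_tool([
  [[0, 0, 1, -20, 0, 0, 0], [0, 0, 1, -45, 0, 0, 0], [0, 0, 1, -70, 0, 0, 0], [0, 0, 1, -90, 0, 0, 0], [0, 0, 1, -100, 0, 0, 0], [0, 0, 1, -105, 0, 0, 0], [0, 0, 1, -107, 0, 0, 0], [0, 0, 1, -107, 0, 0, 0]],
])

```text
t: 7.95
tcp_pos: [588.4, 201.6, 105.4]
tcp_rot: [0.089, 0.996, 0.0, 0.001]
contact_force: [-0.5, 0.2, -1.7]
gripper_width: 0.155
grip_force: 40.0
```

drive_tool([
  [[0, 0, 0, -1, 0, 0, 0], [0, 0, 0, -2, 0, 0, 0], [0, 0, 0, -3, 0, 0, 0], [0, 0, 0, -3.5, 0, 0, 0], [0, 0, 0, -3.5, 0, 0, 0]],
])

```text
t: 8.37
tcp_pos: [588.1, 202.0, 101.7]
tcp_rot: [0.088, 0.996, 0.0, 0.001]
contact_force: [0.5, 0.0, 0.3]
gripper_width: 0.157
grip_force: 40.0
```

drive_tool([
  [[45, 0, 0, 0, 0, 0, 0], [45, 0, 0, 0, 0, 0, 0], [45, 0, 0, 0, 0, 0, 0], [45, 0, 0, 0, 0, 0, 0], [45, 0, 0, 0, 0, 0, 0], [45, 0, 0, 0, 0, 0, 0]],
])

```text
t: 8.87
tcp_pos: [587.7, 201.9, 101.0]
tcp_rot: [0.088, 0.996, -0.0, -0.0]
contact_force: [-0.0, -0.6, 0.7]
gripper_width: 0.487
grip_force: 0.0
```

drive_tool([
  [[45, 0, 0, 10, 0, 0, 0], [45, 0, 0, 30, 0, 0, 0], [45, 0, 0, 60, 0, 0, 0], [45, 0, 0, 95, 0, 0, 0], [60, -10, -10, 130, 0, 0, 1], [87, -30, -35, 160, 0, 0, 2], [87, -50, -70, 180, 0, 0, 3], [87, -70, -105, 195, 0, 0, 4]],
])

```text
t: 9.53
tcp_pos: [520.8, 102.1, 297.2]
tcp_rot: [0.052, 0.999, 0.0, 0.002]
contact_force: [0.8, -1.3, 0.8]
gripper_width: 0.738
grip_force: 0.0
```

drive_tool([
  [[87, -10, -38, 0, 0, 0, 1], [87, -20, -76, 0, 0, 0, 2], [87, -30, -114, 0, 0, 0, 3], [87, -40, -152, 0, 0, 0, 4], [87, -50, -190, 0, 0, 0, 6], [87, -60, -228, 0, 0, 0, 8], [87, -68, -255, 0, 0, 0, 8], [87, -68, -255, 0, 0, 0, 8]],
])

```text
t: 10.2
tcp_pos: [451.4, -157.1, 294.5]
tcp_rot: [-0.014, 1.0, -0.001, 0.0]
contact_force: [-0.2, -0.0, -0.7]
gripper_width: 0.995
grip_force: 0.0
```

```bash
python3 - <<'E'
from h import *
t=shot('top'); p=shot('wrist','w4.png'); s=r.read_state(); print(s['t'],s['tcp_pos'],s['tcp_rot'],s['contact_force'],s['gripper_width'])
H=hsv(t); q=proj(t,[588,200.7,135])[0].astype(int)
print('guard on stand',rect(t,win((H[...,0]<14)&(H[...,1]>140)&(H[...,2]>120),q[0]-40,q[1]-40,q[0]+40,q[1]+40),135))
q=proj(p,[507.5,-157.3,102])[0].astype(int); print(q)
a=p['frame'][q[1]-75:q[1]+75,q[0]-100:q[0]+100,::-1]
b=t['frame'][130:260,220:420,::-1]
cv2.imwrite('pics/c4.png',np.vstack([cv2.resize(a,(450,338),interpolation=cv2.INTER_CUBIC),cv2.resize(b,(450,250),interpolation=cv2.INTER_CUBIC)]))
E
```

```text
10.3 [ 452.53689784 -153.49280466  294.30805041] [-1.46160438e-02  9.99893104e-01  7.55886075e-06  3.89934813e-04] [-0.78077249  0.1470669   0.31500348] 0.9988276666618942
guard on stand (array([580.8, 192.4]), 121.1, 81.6, -10.7)
[316 228]
```

View pics/c4.png

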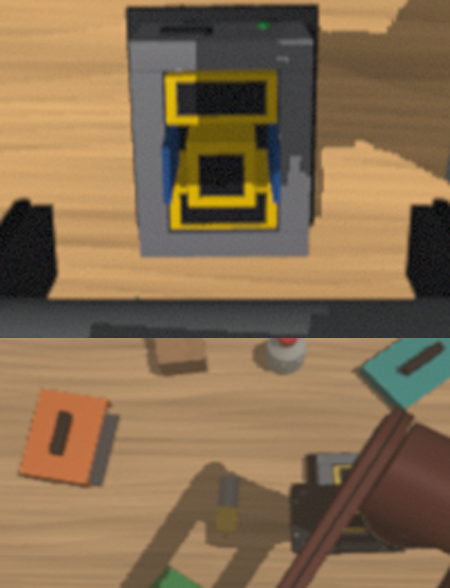

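```bash
python3 - <<'E'
from h import *
t=shot('top'); s=shot('scene')
c=[(212,163),(245,167),(236,242),(201,237)]
b=np.array([onz(t,((x+.5)/2.5-.5+160,(y+.5)/2.5-.5+100),90)[:2] for x,y in c]); print('bar top',b.round(1).tolist(),b.mean(0).round(1))
# foot in top1 crop
c=[(208,162),(283,177),(262,267),(188,251)]
f=np.array([onz(t,((x+.5)/2.5-.5+160,(y+.5)/2.5-.5+100),12)[:2] for x,y in c]); print('foot top',f.mean(0).round(1))
# scene: foot corners and cork in s? guard orange now
H=hsv(s); o=(H[...,0]<14)&(H[...,1]>140)&(H[...,2]>150)
ys,xs=np.nonzero(win(o,290,200,400,290)); print(xs.min(),xs.max(),ys.min(),ys.max())
def corners(cx,cy,yaw):
    a=np.radians(yaw); R=np.array([[np.cos(a),-np.sin(a)],[np.sin(a),np.cos(a)]])
    return [[*(R@np.array([dx,dy])+[cx,cy]),135] for dx,dy in((-62,-42),(62,-42),(62,42),(-62,42))]
im=[]
for p,w in((s,(280,190,400,290)),(t,(210,140,290,220))):
    k=5; a=cv2.resize(p['frame'][w[1]:w[3],w[0]:w[2],::-1],None,fx=k,fy=k,interpolation=cv2.INTER_CUBIC).copy()
    for g,col in(((588,201.5,-10.3),(255,0,0)),((581,192.4,-10.5),(0,255,0))):
        q=((proj(p,corners(*g))-w[:2]+.5)*k).astype(np.int32); cv2.polylines(a,[q],True,col,1)
    im.append(cv2.resize(a,(400,int(a.shape[0]*400/a.shape[1]))))
h=max(i.shape[0] for i in im); cv2.imwrite('pics/chk.png',np.hstack([cv2.copyMakeBorder(i,0,h-i.shape[0],0,0,cv2.BORDER_CONSTANT) for i in im]))
E
```

```text
bar top [[635.7, 213.5], [631.5, 176.9], [548.5, 183.8], [553.5, 222.4]] [592.3 199.1]
foot top [592.5 198.3]
314 363 232 262
```

View pics/chk.png

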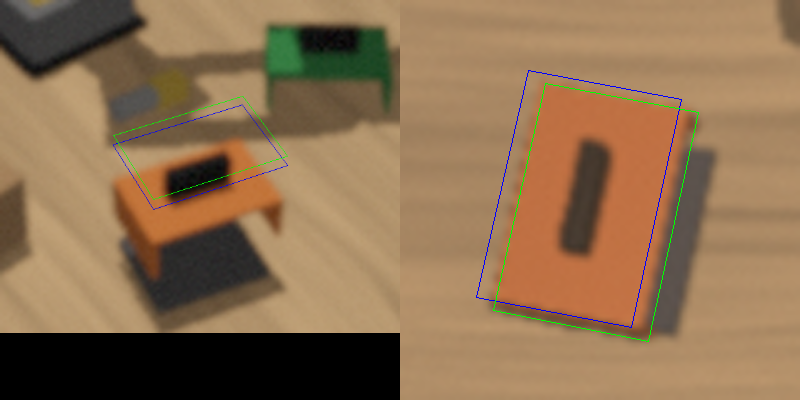

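The plate rests directly on the bar, so its top is at z=95, not the 135 I assumed. The plate centre in the scene, (340,248), matches the bar top, so the guard sits correctly. Next is the cassette pose from the last wrist view: tower hole centre at crop (220,174), body frame corners at about (163,70), (277,70), (278,230) and (170,230).

```bash
python3 - <<'E'
from h import *
t=shot('top'); p=shot('wrist'); H=hsv(t)
q=proj(t,[588,200.7,95])[0].astype(int)
print('guard on stand',rect(t,win((H[...,0]<14)&(H[...,1]>140)&(H[...,2]>120),q[0]-40,q[1]-40,q[0]+40,q[1]+40),95))
g=lambda c,z:np.array([onz(p,(216+(x+.5)/2.25-.5,153+(y+.5)/2.25-.5),z)[:2] for x,y in c])
print('hole',g([(198,153),(243,153),(243,195),(198,195)],102).mean(0))
b=g([(163,70),(277,70),(278,230),(170,230)],70); print('body',b.round(1).tolist(),b.mean(0))
print('catch',g([(163,146),(164,200),(281,148),(283,197)],102).round(1).tolist())
d=g([(130,40),(315,40),(308,256),(141,256)],70); print('rim',d.round(1).tolist(),d.mean(0))
s=r.read_state(); print(s['tcp_pos'],s['t'])
E
```

```text
guard on stand (array([588. , 199.1]), 125.3, 84.0, -10.7)
hole [ 510.37893183 -156.27119933]
body [[462.8, -189.6], [460.7, -127.2], [556.8, -121.6], [558.9, -185.0]] [ 509.80133799 -155.83733301]
catch [[495.7, -186.6], [526.0, -185.9], [494.8, -125.3], [522.2, -122.7]]
rim [[446.8, -207.6], [443.4, -107.5], [573.1, -102.9], [576.4, -202.0]] [ 509.9313776  -154.99542669]
[ 453.18191725 -151.52230222  293.84749968] 10.5
```

drive_tool([
  [[87, 0, 0, 0, 0, 0, 0], [87, 0, 0, 0, 0, 0, 0]],
])

```text
t: 10.67
tcp_pos: [453.1, -151.7, 293.7]
tcp_rot: [-0.017, 1.0, 0.0, 0.0]
contact_force: [-0.0, -0.5, -0.1]
gripper_width: 1.0
grip_force: 0.0
```

```bash
python3 - <<'E'
from h import *
p=shot('wrist'); s=r.read_state(); print(s['tcp_pos'],s['t'],s['qvel'],s['contact_force'],np.round(p['T'],3)[:3,3])
p=shot('wrist'); s=r.read_state(); print(s['tcp_pos'],s['t'],s['qvel'],np.round(p['T'],3)[:3,3])
H=hsv(p); y=(abs(H[...,0]-25)<6)&(H[...,1]>120)&(H[...,2]>60); b=(abs(H[...,0]-110)<14)&(H[...,1]>110)&(H[...,2]>40)
for n,m in(('y',y),('b',b)):
    m=win(m,270,170,365,270); ys,xs=np.nonzero(m); print(n,m.sum(),xs.min(),xs.max(),ys.min(),ys.max())
a=p['frame'][165:275,262:372,::-1]; cv2.imwrite('pics/w5.png',cv2.resize(a,None,fx=5.4,fy=5.4,interpolation=cv2.INTER_CUBIC))
np.save('T5.npy',p['T'])
E
```

```text
[ 453.0798966  -151.86691026  293.62187771] 10.7167 [-0.0076414   0.00068814  0.00102646 -0.00071442 -0.00073402  0.00090707] [ 0.00285884  0.71266172 -0.15876154] [ 371.98  -155.48   457.194]
[ 453.01648844 -152.02206172  293.572189  ] 10.7667 [-0.00592069 -0.00295088  0.0010417  -0.00092194 -0.00126047 -0.00208843] [ 371.94  -155.605  457.166]
y 2007 286 336 183 254
b 308 285 337 209 242
```

View pics/w5.png

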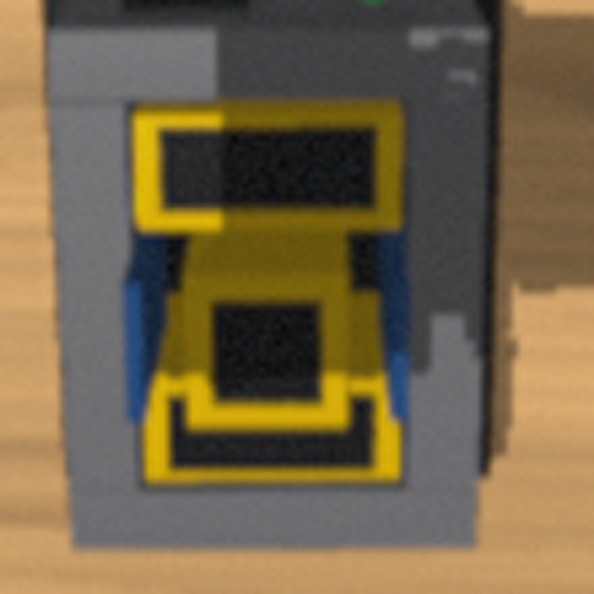

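```bash
python3 - <<'E'
from h import *
p=shot('wrist'); p['T']=np.load('T5.npy')
g=lambda c,z:np.array([onz(p,(262+(x+.5)/5.4-.5,165+(y+.5)/5.4-.5),z)[:2] for x,y in c])
def rep(n,c,z):
    b=g(c,z); e=b[1]-b[0],b[2]-b[3]; print(n,b.round(1).tolist(),b.mean(0).round(1))
rep('hole',[(213,302),(322,302),(322,398),(213,398)],102)
rep('tower',[(185,285),(352,285),(350,430),(188,430)],102)
rep('body',[(132,102),(403,102),(402,482),(145,482)],70)
rep('catch',[(122,280),(412,275),(408,420),(128,420)],102)
rep('rim',[(48,100-72),(488,28),(476,548),(74,548)],70)
rep('rim_b',[(48,100),(488,100),(476,490),(74,490)],70)
s=r.read_state(); print(s['tcp_pos'],s['tcp_rot'])
E
```

```text
hole [[498.5, -171.6], [497.7, -148.0], [520.1, -147.2], [520.9, -171.2]] [ 509.3 -159.5]
tower [[494.8, -177.8], [493.6, -141.7], [527.6, -140.8], [528.8, -176.6]] [ 511.2 -159.2]
body [[462.2, -192.4], [460.1, -130.6], [554.9, -126.2], [557.0, -188.9]] [ 508.6 -159.5]
catch [[494.1, -191.4], [490.9, -128.9], [524.7, -128.0], [526.8, -190.0]] [ 509.2 -159.6]
rim [[445.7, -211.4], [442.4, -112.4], [572.2, -107.0], [575.5, -206.3]] [ 509.  -159.3]
rim_b [[462.4, -211.6], [459.0, -111.3], [556.5, -108.0], [559.8, -206.2]] [ 509.4 -159.3]
[ 452.98114347 -152.16420012  293.56975372] [-1.66043862e-02  9.99862136e-01  3.32070869e-05 -3.66138061e-05]
```

drive_tool([
  [[87, 15, -2, -25, 0, 0, 0], [87, 35, -5, -55, 0, 0, 0], [87, 50, -7, -85, 0, 0, 0], [87, 56.5, -7.5, -115, 0, 0, 0], [87, 56.5, -7.5, -145, 0, 0, 0], [87, 56.5, -7.5, -163, 0, 0, 0], [87, 56.5, -7.5, -170, 0, 0, 0], [87, 56.5, -7.5, -170, 0, 0, 0]],
])

```text
t: 11.48
tcp_pos: [507.9, -159.3, 121.4]
tcp_rot: [-0.016, 1.0, 0.001, -0.002]
contact_force: [0.6, -0.5, 0.2]
gripper_width: 1.0
grip_force: 0.0
```

drive_tool([
  [[87, 0, 0, 0, 0, 0, 0], [87, 0, 0, 0, 0, 0, 0], [87, 0, 0, 0, 0, 0, 0], [87, 0, 0, 0, 0, 0, 0]],
])

```text
t: 11.82
tcp_pos: [510.4, -160.6, 125.3]
tcp_rot: [-0.016, 1.0, -0.001, 0.001]
contact_force: [0.2, -0.2, 0.2]
gripper_width: 0.999
grip_force: 0.0
```

```bash
python3 - <<'E'
from h import *
s=r.read_state(); print(s['tcp_pos'],s['tcp_rot'])
p=shot('wrist','w6.png'); s=r.read_state(); print(s['tcp_pos'],s['tcp_rot'])
H=hsv(p); b=(abs(H[...,0]-110)<14)&(H[...,1]>110)&(H[...,2]>40)
q=proj(p,[[509.3,-159.4,102],[509.3,-190.4,102],[509.3,-128.4,102]]); print(q.round(1))
n,l,st,c=cv2.connectedComponentsWithStats(win(b,200,100,450,300).astype(np.uint8)); print(st[st[:,4]>20],c[st[:,4]>20])
E
```

```text
[ 510.35503736 -160.64905765  125.33537369] [-1.61245023e-02  9.99868820e-01 -6.96129054e-04  1.36355260e-03]
[ 510.11157303 -160.54045884  125.01688768] [-1.61317782e-02  9.99869129e-01 -5.58906906e-04  1.08514886e-03]
[[322.1 241.3]
 [272.7 239.8]
 [371.3 242.8]]
[[     0      0    640    400 254440]
 [   271    202     18     64    763]
 [   354    202     18     63    797]] [[319.48408269 199.31533564]
 [279.08781127 229.93840105]
 [363.26976161 229.31367629]]
```

drive_tool([
  [[87, 0, 0, -15, 0, 0, 0], [87, 0, 0, -30, 0, 0, 0], [87, 0, 0, -40, 0, 0, 0], [87, 0, 0, -45, 0, 0, 0], [87, 0, 0, -48, 0, 0, 0], [87, 0, 0, -48, 0, 0, 0], [87, 0, 0, -48, 0, 0, 0]],
])

```text
t: 12.45
tcp_pos: [509.7, -160.4, 76.1]
tcp_rot: [-0.016, 1.0, -0.0, 0.0]
contact_force: [-0.5, -0.5, -0.8]
gripper_width: 1.002
grip_force: 0.0
```

drive_tool([
  [[40, 0, 0, 0, 0, 0, 0], [40, 0, 0, 0, 0, 0, 0], [40, 0, 0, 0, 0, 0, 0], [40, 0, 0, 0, 0, 0, 0], [40, 0, 0, 0, 0, 0, 0], [40, 0, 0, 0, 0, 0, 0], [40, 0, 0, 0, 0, 0, 0], [40, 0, 0, 0, 0, 0, 0]],
], squeeze=45)

```text
t: 13.12
tcp_pos: [509.6, -159.7, 76.4]
tcp_rot: [-0.016, 1.0, 0.0, 0.0]
contact_force: [-4.4, 3.8, 9.3]
gripper_width: 0.509
grip_force: 45.3
```

drive_tool([
  [[30, 0, 0, 0, 0, 0, 0], [30, 0, 0, 0, 0, 0, 0], [30, 0, 0, 0, 0, 0, 0]],
])

```text
t: 13.37
tcp_pos: [509.6, -159.7, 76.4]
tcp_rot: [-0.016, 1.0, 0.0, 0.0]
contact_force: [-2.6, 3.7, 7.8]
gripper_width: 0.506
grip_force: 45.0
```

```bash
python3 - <<'E'
from h import *
s=r.read_state(); print(s['tcp_pos'],s['contact_force'],s['wrist_torque'],s['gripper_width'],s['grip_force'])
p=shot('wrist'); w=(230,150,420,300); a=p['frame'][w[1]:w[3],w[0]:w[2],::-1]; cv2.imwrite('pics/w7.png',cv2.resize(a,None,fx=4,fy=4,interpolation=cv2.INTER_CUBIC))
E
```

```text
[ 509.57284152 -159.74251286   76.41745103] [-2.59804166  3.71537281  7.83738372] [0.55286019 0.41924526 0.08250102] 0.5064437407861992 45.001986969600694
```

View pics/w7.png

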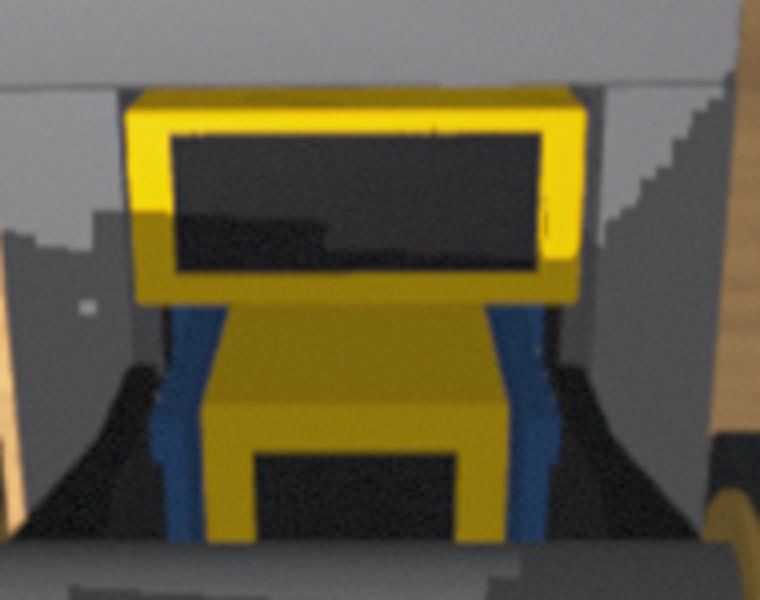

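The picture shows both blue catches pressed against the tower symmetrically, at about (185,430) and (530,430) in the crop. I'll lift, slowly at first.

drive_tool([
  [[30, 0, 0, 1, 0, 0, 0], [30, 0, 0, 3, 0, 0, 0], [30, 0, 0, 5, 0, 0, 0], [30, 0, 0, 8, 0, 0, 0], [30, 0, 0, 11, 0, 0, 0], [30, 0, 0, 15, 0, 0, 0], [30, 0, 0, 15, 0, 0, 0]],
])

```text
t: 14.0
tcp_pos: [509.8, -160.4, 91.5]
tcp_rot: [-0.016, 1.0, -0.0, 0.001]
contact_force: [0.0, 0.4, -4.5]
gripper_width: 0.505
grip_force: 45.0
```

Clean: the wrist carries about 4.5 N, which is the cassette's weight.

drive_tool([
  [[30, 0, 0, 10, 0, 0, 0], [30, 0, 0, 25, 0, 0, 0], [30, 0, 0, 42, 0, 0, 0], [30, 0, 0, 60, 0, 0, 0], [30, 0, 0, 78, 0, 0, 0], [30, 0, 0, 95, 0, 0, 0], [30, 0, 0, 110, 0, 0, 0], [30, 0, 0, 120, 0, 0, 0]],
])

```text
t: 14.67
tcp_pos: [510.0, -160.5, 213.2]
tcp_rot: [-0.016, 1.0, -0.001, 0.001]
contact_force: [0.1, -0.9, -5.9]
gripper_width: 0.506
grip_force: 45.0
```

drive_tool([
  [[30, 0, 0, 4, 0, 0, 0], [30, 0, 0, 5, 0, 0, 0], [30, 0, 0, 5, 0, 0, 0], [30, 0, 0, 5, 0, 0, 0], [30, 0, 0, 5, 0, 0, 0], [30, 0, 0, 5, 0, 0, 0], [30, 0, 0, 5, 0, 0, 0], [30, 0, 0, 5, 0, 0, 0]],
])

```text
t: 15.33
tcp_pos: [509.1, -160.1, 215.1]
tcp_rot: [-0.016, 1.0, 0.0, -0.0]
contact_force: [-1.0, 0.4, -4.7]
gripper_width: 0.502
grip_force: 45.0
```

drive_tool([
  [[30, 0, 0, 0, 0, 0, 0], [30, 0, 0, 0, 0, 0, 0], [30, 0, 0, 0, 0, 0, 0], [30, 0, 0, 0, 0, 0, 0], [30, 0, 0, 0, 0, 0, 0], [30, 0, 0, 0, 0, 0, 0], [30, 0, 0, 0, 0, 0, 0], [30, 0, 0, 0, 0, 0, 0]],
])

```text
t: 16.0
tcp_pos: [509.3, -160.1, 215.6]
tcp_rot: [-0.016, 1.0, 0.0, 0.0]
contact_force: [-0.1, 0.6, -5.3]
gripper_width: 0.511
grip_force: 45.0
```

```bash
python3 - <<'E'
from h import *
s=r.read_state(); print(s['t'],s['tcp_pos'],s['contact_force'],s['gripper_width'],s['grip_force'],s['qvel'])
t=shot('top'); H=hsv(t); q=proj(t,[588,200.7,95])[0].astype(int)
print('guard',rect(t,win((H[...,0]<14)&(H[...,1]>140)&(H[...,2]>120),q[0]-40,q[1]-40,q[0]+40,q[1]+40),95))
p=shot('scene'); z=s['tcp_pos'][2]
for d in r.cut_out(p,'cassette'): print(d['score'],d['box'])
off=z-66.4
print(proj(p,[[509+a,-159.5+b,c+off-10+10] for a in(-46,46) for b in(-31,31) for c in(0,60)]).round())
print('wood seen? dock top', proj(p,[[509,-159,70]]).round())
E
```

```text
16.0 [ 509.33546452 -160.14653331  215.61857972] [-0.10053372  0.56451692 -5.32720786] 0.5106755247589018 44.9981403748302 [ 0.00114797 -0.00087445 -0.00022932 -0.00168407  0.00065269 -0.00078174]
guard (array([587.7, 199. ]), 125.5, 84.2, -10.5)
0.78 [278.5, 136.0, 314.6, 173.5]
[[302. 154.]
 [302. 140.]
 [312. 163.]
 [312. 148.]
 [279. 163.]
 [278. 148.]
 [289. 172.]
 [288. 157.]]
wood seen? dock top [[297. 182.]]
```

```bash
python3 -c "
from plant import r
print(r.sign_off())"
```

```text
the job is handed in; nothing more can be done
None
```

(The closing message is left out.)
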